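# Dock an RF module with the crank-driven test sled

## Task

Set the silver RF module flat in the blue nest of the docking sled, its yellow-banded connector end towards the black contact block. Then grip the red loose sleeve of the crank and, without letting go of it on the way, wind the sled counter-clockwise (seen from above) until the module is pressed firmly on the sprung brass plate with about 12 N (8 to 18 N is good, 30 N ruins the contacts). Let go and leave it docked; leave the other things on the bench where they are.

Things in the scene. Friction and masses are not known exactly. Their poses are not given: they have to be found in the camera images.
- module_center (a point): Centre of the silver RF module with a yellow band: a block 40 (its x) x 80 (its y) x 48 mm high (z), 0.17 to 0.35 kg; the point is 24 mm above its underside. Its +y end, with yellow band and two flush brass connectors, must face the contact block. At the start it lies upright on the 2 mm bench mat, +y within 0.45 rad of world +y.
- module_front (a point): Centre of the module's connector end face (40 mm along the module's +y from its centre).
- module: The same silver module; origin at the centre of its underside.
- nest (a point): Nest floor (38 mm above the bench) under the module's centre when it sits fully back; moves with the sled. y: sled travel to the contact block; z up. Rear wall inner face at y = -40 mm, 30 mm high. Side rails 5 mm thick, 10 mm high, inner faces x = +-23.5 mm, y -40 to +20. Front open: the connector end overhangs. Up to 12 mm forward of the wall is fine; docking pushes the module back.
- sled (a joint): Travel of the sled towards the contact block in m, 0 to 0.14; starts at 0 to 0.022. Tied to the crank by rack and pinion: 0.018 m per rad of crank.
- crank (a joint): Crank angle, rad, 0 to 7.78, growing counter-clockwise from above; starts at 0 to 1.2. It stays where left: drag of 0.36 Nm (6.5 N at the sleeve), which also holds a docked module. Each newton on the brass plate adds 0.018 Nm (0.33 N at the sleeve, along its path), so 12 N adds about 4 N to the running drag. The plate is met at 6.1 to 7.0 rad.
- crank_axis (a point): Point on the crank's vertical axis at the height of the sleeve's middle (114 mm above the bench); axes are those of the fixture: y along the sled's travel. The white gearbox under the crank is 84 x 100 mm and 60 mm high.
- sleeve: Red grip sleeve: upright cylinder, 24 mm diameter, 60 mm high, origin at its middle, 114 mm above the bench; spins freely on a pin 55 mm from the crank axis, so the gripper need not turn. Arm's top 80 mm, pin's cap top 151 mm above the bench. At crank 0 it is on the fixture's -x side of the axis. Must stay gripped from 0.04 m of sled travel until the module presses on the plate.
- contact_block: Black block 74 wide, 40 deep, 80 mm high at the track's end; origin: bottom middle of its face towards the sled, 15 mm above the bench; y along sled travel. Before it, at module height, a brass plate 44 x 40 x 8 mm on a spring of 6 N/mm (8 mm travel, no preload). The plate's front stands 25 to 40 mm before the block; this varies and is not measured: find it by feel.
- fixture: Dark steel base plate 260 x 300 x 15 mm of the docking fixture, fixed to the bench; y along the sled's travel. The sled's centre line is at x = +50 mm, the crank axis at x = -85, y = 0.
- spare: Black spare module with a grey band, same size as the silver one, on the same mat (the two may be swapped): leave alone. Origin at the centre of its underside.
- screwdriver: Loose screwdriver lying on the bench to the left; leave alone.
- wrench: Loose wrench lying on the bench to the left; leave alone.
- tray: Loose low black parts tray 100 x 140 x 30 mm at the back left; leave alone.
- load: Small brass coaxial load, upright cylinder 22 mm wide, 35 mm high, at the left; leave alone.
- jar: Closed jar, 52 mm wide, 75 mm high, at the left; leave alone.
- calcase: Dark wooden calibration-kit case 120 x 160 x 50 mm at the back right; leave alone.
Mind the look-alikes: they are no part of the job. Leave any pink look-alike of the module alone.

How it is judged:
On the way, in this order (a step that is already met when the one before it is completed fails the run):
1. the silver module stands flat in the sled's nest, connector end forward, and is released (x of module_center in the frame of nest between -0.005 and 0.005 m and y of module_center in the frame of nest between -0.004 and 0.016 m and z of module_center in the frame of nest between 0.019 and 0.029 m and y of module_front in the frame of nest above 0.025 m and angle between module_center's own z axis and vertical below 0.08 rad and contact force between the fingers and module below 0.1 N and value of joint sled below 0.035 m), for 0.2 s.
2. the sleeve is held and the sled is wound past half of its travel with the module in the nest (x of module_center in the frame of nest between -0.005 and 0.005 m and y of module_center in the frame of nest between -0.004 and 0.016 m and z of module_center in the frame of nest between 0.019 and 0.029 m and y of module_front in the frame of nest above 0.025 m and angle between module_center's own z axis and vertical below 0.08 rad and value of joint sled above 0.07 m and contact force between the fingers and sleeve above 0.5 N), for 0.1 s.
3. the module is pressed on the brass plate while the sleeve is still held (x of module_center in the frame of nest between -0.005 and 0.005 m and y of module_center in the frame of nest between -0.004 and 0.016 m and z of module_center in the frame of nest between 0.019 and 0.029 m and y of module_front in the frame of nest above 0.025 m and angle between module_center's own z axis and vertical below 0.08 rad and contact force between module and contact_block above 6 N and contact force between the fingers and sleeve above 0.5 N), for 0.1 s.
At the end, for the whole second after the job is handed in: The silver module sits in the sled's nest (within 5 mm sideways and in height, at most 16 mm forward of its rear wall, tilted under 0.08 rad, connector end to the plate), pressed on the brass plate with 6 to 22 N, the crank at rest and the sleeve released (x of module_center in the frame of nest between -0.005 and 0.005 m and y of module_center in the frame of nest between -0.004 and 0.016 m and z of module_center in the frame of nest between 0.019 and 0.029 m and y of module_front in the frame of nest above 0.025 m and angle between module_center's own z axis and vertical below 0.08 rad and contact force between module and contact_block between 6 and 22 N and contact force between the fingers and sleeve below 0.1 N and velocity of joint crank between -0.05 and 0.05 rad/s); the robot touches nothing.
It fails at once if the module is pressed on the contacts with more than 30 N (contact force between module and contact_block above 30 N).
It fails at once if the sleeve is let go (or not held) while the sled is under way, past 0.04 m of travel and before the module is pressed on the plate (value of joint sled above 0.04 m and contact force between module and contact_block below 4 N and contact force between the fingers and sleeve below 0.2 N).
It fails at once if another thing on the bench is moved by more than 25 mm (distance of any of spare, screwdriver, wrench, tray, load, jar, calcase from where it was at the start of the episode above 0.025 m).
It also fails if it takes over 70 s, if anything falls off the work surface, if the arm or the gripper's body presses on something with over 40 N, if the wrist force passes 120 N, or if a joint passes its speed limit or range.

## Robot

A 6-joint arm with a two-finger parallel gripper is mounted at the origin on the work surface. World frame = base frame: x ahead of the robot, y to its left, z up, the work surface at z = 0. Lengths are in m, angles in rad, forces in N, time in s.
With the tool pointing down it reaches from about 0.425 to 0.95 m from the base axis. Payload 3.5 kg.
Tool frame: the origin (TCP) lies between the finger pads; the fingertips stand 8 mm ahead of it and the grasp point (between the pads) lies 11 mm behind it; z points along the fingers, y is the direction in which the jaws open and shut (so a half turn about z gives the same grasp; the last joint's range is limited). The gripper opens to 85 mm and grips with 20 to 120 N. Pads are 22 mm wide; open, the fingers measure 114 mm over their backs; the gripper's body (76 mm by 85 mm) begins 54 mm behind the grasp point. The pads swing forward as they close: fully open they stand 13 mm farther back than shut.
Start: joints at [1.066, 0.286, 1.577, -0, 1.279, -0.15], TCP at [0.234, 0.633, 0.239] pointing down, gripper open.
Joint ranges: [-2.77, 2.77], [-0.9, 2.22], [0.21, 2.48], [-1.53, 4.67], [0.24, 2.81], [-2.84, 2.84]. Speed limits (rad/s): [2.79, 2.79, 3.14, 3.14, 3.14, 3.14].

## Interface

Orientations are given as a unit quaternion [w, x, y, z].
In Python, from plant import sense, imaging, order gives the robot as it stands.
- The arm moves only by the shell command python3 -m pendant 'ROWS' [FORCE]. ROWS is JSON, one flat list of numbers, 5 for each row, row after row: the shift along the tool's x, y, z in units of 100 mm (1.0 is 100 mm), then the turn about the tool's z in units of 360 degrees (1.0 is 360 degrees), then the opening in per cent of the stroke, from 0 (shut) to 100 (fully open). In form: [x, y, z, roll, grip, x, y, z, roll, grip, ...]. A call has 1 to 5 rows; each row is the pose to reach, as a shift and turn from the pose measured when the call began, along the tool's axes at that moment, turning the shorter way round; what a row does not reach only later rows make up. A row lasts 1/8 s, in which the tool goes at most 62.5 mm and 10.7 degrees, less where a joint would pass 70% of its speed; a pose out of reach is approached as far as the arm can. A call with a number of a shift or a turn outside -1 to 1 is refused whole. A call with a gripper value outside its range is refused whole. The fingers move at their own pace and stop on an object; FORCE is the grip in N (left out, the last holds). Time passes only in rows, so rows that repeat a pose let the fingers close. It gives the time, the measured TCP pose, the force and the opening at its end, in the units of the state.
- sense(): the state, without advancing time (a new reading comes with each control period).
- imaging.read_camera(name): name is "scene" or "top"; returns a dict with "pixels" (384x512x3 uint8, red, green, blue), "K" (3x3 intrinsics, pixels), "camera_from_world" (4x4, takes a point from world to camera coordinates). Camera axes: x right, y down, z forward; pixel columns grow to the right and rows downward; lengths in m; the calibration is good to about 2 mm. A picture is of the moment at which its call begins. There is no depth.
- order.job_done(): hands the job in, once; it reports no verdict.
The state is a dict: "time": time; "q": joint angles; "joint_velocities": joint speeds; "effort": joint torques, N m; "ee_pos": TCP position; "tcp_rot": TCP orientation; "ft_force": force on the tool from outside, world axes, zero at the start; "torque": the same for the moment, N m; "grip_width": finger opening in m.
Only numpy, scipy, OpenCV 4.12 (cv2) and the standard library are available. Lean on these libraries where they do the work, as an engineer would, in place of code of your own. Each camera call takes 0.05 s, during which the arm holds its last target. There are 200 camera calls.

## Working session

There is one attempt and no reset: what is moved stays moved. The work goes in short steps, Python scripts to look and compute and a shell command to move; the robot and the scene stay as the last step left them, time stands still between calls to the robot, and variables do not carry over. Pictures are saved under pics/ and viewed, about 8 in all and at most 12, crops included, and the job is handed in when it is done.

```bash
mkdir -p pics; ls
python3 - <<'E'
from plant import sense, imaging
import cv2,numpy as np
print(sense())
for n in("scene","top"):
    c=imaging.read_camera(n);cv2.imwrite(f"pics/{n}0.png",c["pixels"][:,:,::-1]);np.savez(f"pics/{n}0.npz",**c)
    print(n,c["K"].tolist(),np.round(c["camera_from_world"],4).tolist())
a=cv2.imread("pics/scene0.png");b=cv2.imread("pics/top0.png")
cv2.imwrite("pics/both0.png",cv2.resize(np.vstack([a,b]),None,fx=.78,fy=.78))
E
```

```text
pics
{'time': 0.0, 'q': array([ 1.06604093e+00,  2.87164031e-01,  1.57818934e+00, -1.54120092e-05,
        1.27862220e+00, -1.49971533e-01]), 'joint_velocities': array([ 0.00034827,  0.00025928, -0.00065294,  0.00043097,  0.00032341,
       -0.00028854]), 'effort': array([-7.73835800e-04, -4.05971074e+01, -2.92628253e+01, -7.97999405e-05,
        5.75276950e-03,  5.26286588e-07]), 'ee_pos': array([0.23412671, 0.63240293, 0.23794158]), 'tcp_rot': array([-3.76126798e-04,  1.76460720e-01,  9.84306962e-01, -1.13055958e-03]), 'ft_force': array([-0.27282843, -0.60258354, -0.04069441]), 'torque': array([0.00070641, 0.01660573, 0.03445911]), 'grip_width': 0.08547379140922856}
scene [[443.7311361736447, 0.0, 256.94707250830714], [0.0, 443.7311361736447, 197.9878203149098], [0.0, 0.0, 1.0]] [[0.0072, 1.0, -0.0002, -0.001], [0.5556, -0.0042, -0.8314, -0.2133], [-0.8314, 0.0058, -0.5557, 1.8467], [0.0, 0.0, 0.0, 1.0]]
top [[478.06109194018353, 0.0, 246.9761694316082], [0.0, 478.06109194018353, 189.4088302030149], [0.0, 0.0, 1.0]] [[-0.0054, -1.0, -0.0045, -0.008], [-0.9974, 0.0057, -0.0713, 0.5295], [0.0713, 0.0041, -0.9974, 1.4755], [0.0, 0.0, 0.0, 1.0]]
```

View pics/top0.png

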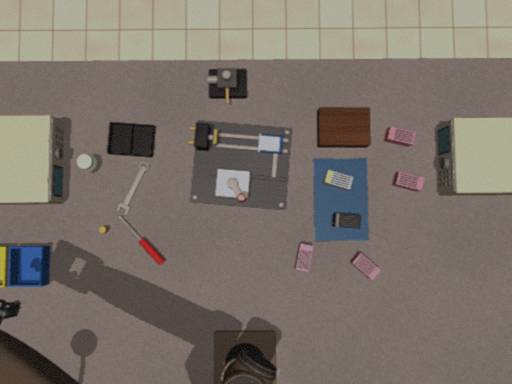

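View pics/scene0.png

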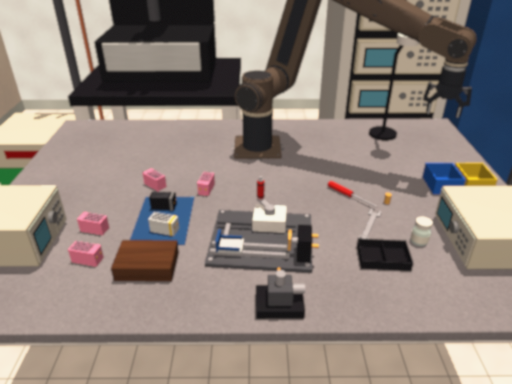

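The top view shows two modules on the blue mat: a silver one with a yellow band on its left (+y) end at (339,180), and the black spare at (347,220). The pink look-alikes are at (305,257), (366,265), (409,181) and (401,136). The silver one fits the description. The fixture is at (240,165), with the sleeve at about (240,196), the gearbox at (233,184) and the blue nest at (270,143). I'll confirm in one enlarged crop.

Run:
```python
import cv2
b=cv2.imread("pics/top0.png")[110:250,180:380]
cv2.imwrite("pics/crop1.png",cv2.resize(b,None,fx=4,fy=4,interpolation=cv2.INTER_CUBIC))
```

```text
(no output)
```

View pics/crop1.png

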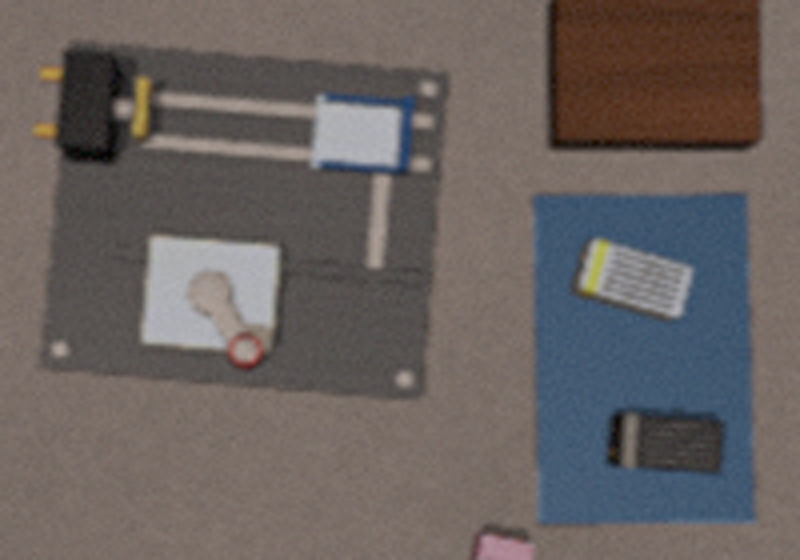

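The crop confirms it: the silver module with its yellow band on the +y end is at crop (635,278), the black spare is below it, and the nest's open front faces the block. Next I'll measure.

```bash
cat > h.py <<'E'
import numpy as np,cv2
from scipy.spatial.transform import Rotation as R
def ray(c,uv,z):
    K,T=c["K"],c["camera_from_world"];Rm=T[:3,:3];o=-Rm.T@T[:3,3]
    d=Rm.T@np.linalg.inv(K)@np.array([uv[0],uv[1],1.]);return o+d*(z-o[2])/d[2]
def proj(c,p):
    v=c["K"]@(c["camera_from_world"]@np.append(p,1))[:3];return v[:2]/v[2]
def big(m):
    cs,_=cv2.findContours(m.astype(np.uint8),cv2.RETR_EXTERNAL,cv2.CHAIN_APPROX_NONE);return max(cs,key=cv2.contourArea)
def roi(m,x0,y0,x1,y1):
    o=np.zeros_like(m);o[y0:y1,x0:x1]=m[y0:y1,x0:x1];return o
def rect(c,cnt,z):
    w=np.array([ray(c,p,z)[:2] for p in cnt[:,0]]).astype(np.float32)
    r=cv2.minAreaRect(w*1000);b=cv2.boxPoints(r);e=b[1]-b[0];f=b[2]-b[1]
    l=e if np.hypot(*e)>np.hypot(*f) else f
    return np.array(r[0])/1000,np.round(r[1]),np.arctan2(l[1],l[0])
def tool(s,dp,yaw=0):  # world shift -> tool units
    q=s["tcp_rot"];return R.from_quat([q[1],q[2],q[3],q[0]]).inv().apply(dp)*10
E
python3 - <<'E'
from h import *
c=dict(np.load("pics/top0.npz"));im=c["pixels"];hsv=cv2.cvtColor(im,cv2.COLOR_RGB2HSV);H,S,V=[hsv[...,i].astype(int) for i in range(3)]
px=lambda u,v:(180+(u+.5)/4-.5,110+(v+.5)/4-.5)
P=[ray(c,px(*p),.015) for p in((72,42),(447,72),(424,398),(42,370))]
for p in P:print("corner",p.round(4))
print("edges",[round(float(np.linalg.norm(P[i]-P[i-1])),4) for i in range(4)])
# plate corners: TL=(+x,+y) TR=(+x,-y) BR=(-x,-y) BL=(-x,+y)
ydir=(P[0]-P[1]+P[3]-P[2])[:2];yaw=np.arctan2(ydir[1],ydir[0])-np.pi/2
xd=(P[0]-P[3]+P[1]-P[2])[:2];yaw2=np.arctan2(xd[1],xd[0])
ctr=np.mean(P,0)[:2];print("fixture",ctr,yaw,yaw2)
# module top: bright or yellow on mat
m=roi(((V>135)),315,165,365,205);cnt=big(cv2.morphologyEx(m.astype(np.uint8),cv2.MORPH_CLOSE,np.ones((5,5))))
print("module",rect(c,cnt,.05))
# nest: blue
m=roi((H>95)&(H<125)&(S>120),245,125,295,160);ys,xs=np.nonzero(m);cn=big(m)
print("blue px",xs.min(),xs.max(),ys.min(),ys.max(),rect(c,cn,.05))
m=roi((H>95)&(H<125)&(S>100)|(V>150),250,125,287,157);print("sledpl",rect(c,big(m),.045))
m=roi(((H<8)|(H>172))&(S>120),230,185,255,205);k=big(m);(u,v),r=cv2.minEnclosingCircle(k);s=ray(c,(u,v),.144)
print("sleeve px",u,v,r,s)
Rf=np.array([[np.cos(yaw),-np.sin(yaw)],[np.sin(yaw),np.cos(yaw)]])
ax=ctr+Rf@[-.085,0];d=Rf.T@(s[:2]-ax)
g=roi((V>150)&(S<60),212,165,252,200);print("gearbox",rect(c,big(g),.06))
print("axis",ax,"sleeve rel",d,np.hypot(*d),"crank",np.arctan2(-d[1],-d[0]))
for n in((-.04,),):pass
E
```

```text
corner [0.7507 0.1442 0.015 ]
corner [ 0.7248 -0.1524  0.015 ]
corner [ 0.4673 -0.1313  0.015 ]
corner [0.4908 0.1672 0.015 ]
edges [0.2609, 0.2978, 0.2583, 0.2995]
fixture [0.60840485 0.00692601] -0.08296138801215469 -0.08491660698581223
module (array([ 0.55751416, -0.29180472]), array([81., 39.]), np.float32(1.283997))
blue px 261 282 134 152 (array([ 0.66932654, -0.11098384]), array([55., 25.]), np.float32(0.119389646))
sledpl (array([ 0.67273334, -0.06606738]), array([90., 53.]), np.float32(1.5646688))
sleeve px 241.5 200.5 2.549609661102295 [0.48879913 0.00435007 0.144     ]
gearbox (array([0.54584418, 0.03383777]), array([95., 81.]), np.float32(1.481295))
axis [0.52369719 0.01396964] sleeve rel [-0.0339809  -0.01247836] 0.036199596894664524 crank 0.351929648031155
```

Run:
```python
from h import *
c=dict(np.load("pics/top0.npz"));sc=dict(np.load("pics/scene0.npz"))
yaw=-.084;X=np.array([np.cos(yaw),np.sin(yaw)]);Y=np.array([-X[1],X[0]])
px=lambda u,v:(180+(u+.5)/4-.5,110+(v+.5)/4-.5)
hub=ray(c,px(209,292),.08)[:2];sl=ray(c,px(245,350),.144)[:2]
print("hub",hub,"sleeve top",sl,"rel",(sl-hub)@X,(sl-hub)@Y,np.hypot(*(sl-hub)))
gb=np.mean([ray(c,px(*p),.06)[:2] for p in((150,236),(280,243),(277,350),(142,344))],0);print("gearbox",gb)
# scene red sleeve, two-view
im=sc["pixels"];hsv=cv2.cvtColor(im,cv2.COLOR_RGB2HSV);H,S,V=[hsv[...,i].astype(int) for i in range(3)]
k=big(roi(((H<8)|(H>172))&(S>120),250,170,275,210));x,y,w,h=cv2.boundingRect(k);print("scene red box",x,y,w,h)
p=ray(sc,(x+w/2-.5,y+h/2-.5),.114);print("sleeve mid from scene at z .114",p, "top proj",proj(c,[*sl,.144]))
# nest profiles of blueness
d=c["pixels"].astype(np.float32);bl=cv2.GaussianBlur(d[...,2]-d[...,0],(0,0),.6)
def prof(pts,z):
    uv=np.array([proj(c,[*p,z]) for p in pts],np.float32);return cv2.remap(bl,uv[:,0][None],uv[:,1][None],cv2.INTER_CUBIC)[0]
n0=ray(c,px(365,132),.045)[:2];print("n0",n0)
t=np.arange(-.05,.0501,.002)
print("t",(t*1000).astype(int).tolist())
for o in(-.01,0,.01):print("across",o,prof(n0+o*Y+t[:,None]*X,.048).astype(int).tolist())
for o in(-.01,0,.01):print("along",o,prof(n0+o*X+t[:,None]*Y,.053).astype(int).tolist())
```

```text
hub [0.54574984 0.03399882] sleeve top [0.49847181 0.00609342] rel -0.04477003544800442 -0.031773699256825744 0.0548992171026034
gearbox [0.546584   0.03225411]
scene red box 257 181 7 18
sleeve mid from scene at z .114 [0.50770384 0.00679142 0.114     ] top proj [240.875 197.125]
n0 [ 0.67218604 -0.08575317]
t [-50, -48, -46, -44, -41, -39, -37, -35, -33, -31, -29, -27, -25, -23, -21, -19, -17, -15, -13, -11, -9, -7, -5, -3, -1, 0, 2, 4, 6, 8, 10, 12, 14, 16, 18, 20, 22, 24, 26, 28, 30, 32, 34, 36, 38, 40, 42, 44, 46, 48, 50]
across -0.01 [-15, -15, -15, -15, -16, -17, -16, -16, -9, 3, 23, 34, 29, 20, 10, 8, 7, 7, 7, 7, 7, 6, 6, 7, 7, 7, 8, 7, 5, 5, 5, 5, 5, 4, 7, 13, 28, 39, 33, 15, 0, -7, -8, -8, -7, -7, -7, -7, -7, -8, -11]
across 0 [-6, -6, -6, -6, -6, -6, -7, -7, 0, 16, 34, 39, 31, 18, 9, 7, 6, 6, 7, 7, 7, 6, 5, 5, 6, 7, 7, 7, 6, 5, 5, 5, 5, 3, 6, 13, 30, 41, 39, 23, 4, -3, -8, -7, -8, -8, -8, -7, -7, -7, -9]
across 0.01 [-6, -5, -5, -6, -7, -7, -9, -8, -3, 9, 26, 35, 33, 22, 13, 7, 6, 6, 7, 7, 6, 5, 4, 5, 6, 7, 7, 6, 5, 5, 6, 5, 4, 3, 3, 12, 26, 40, 39, 20, 1, -7, -9, -9, -8, -8, -7, -7, -6, -6, -8]
along -0.01 [-7, -7, -8, -8, -8, -3, 4, 23, 44, 56, 51, 33, 19, 9, 6, 6, 6, 6, 5, 5, 6, 6, 6, 6, 7, 7, 7, 7, 7, 6, 5, 5, 5, 5, 6, 6, 6, 6, 5, 4, 4, 5, 5, 5, 3, 0, -3, -6, -7, -7, -7]
along 0 [-5, -7, -8, -7, -6, -2, 5, 24, 43, 58, 56, 39, 24, 11, 7, 5, 7, 9, 9, 8, 8, 7, 7, 7, 7, 7, 7, 7, 7, 8, 7, 6, 6, 6, 6, 6, 6, 6, 5, 5, 5, 5, 5, 5, 2, 0, -3, -5, -7, -7, -7]
along 0.01 [-15, -19, -19, -20, -21, -20, -11, 6, 29, 48, 51, 38, 20, 10, 6, 6, 7, 7, 7, 6, 5, 5, 6, 6, 5, 5, 5, 5, 5, 6, 6, 5, 4, 4, 4, 3, 3, 4, 6, 5, 5, 4, 3, 0, -5, -11, -15, -17, -18, -18, -18]
```

The measurements agree with each other. The crank radius comes out at 54.9 mm (55 given), the sled line is 134.8 mm from the axis (135 given), and the module measures 81x39 mm. The crank is at about 0.62 rad. Now I'll move above the module.

```bash
P="python3 -m pendant"
for i in 1 2 3 4 5; do $P '[-0.5,-0.37,0,0,100,-1,-0.75,0,0,100,-1,-0.75,0,0,100]' >/dev/null; done
$P '[-0.2,-0.5,0,0,100,-0.3,-0.95,0,0,100,-0.3,-0.95,0,0,100]'
$P '[-0.2,-0.5,0,0,100,-0.3,-0.95,0,0,100,-0.3,-0.95,0,0,100]'>/dev/null
$P '[-0.2,-0.5,0,0,100,-0.3,-0.95,0,0,100,-0.3,-0.95,0,0,100]'
$P '[0,0,0,0.12,100,0,0,0,0.12,100,0,0,0,0.12,100,0,0,0,0.12,100,0,0,0,0.12,100]'>/dev/null
$P '[0,0,0,0.12,100,0,0,0,0.12,100,0,0,0,0.12,100,0,0,0,0.12,100,0,0,0,0.12,100]'
cat > st.py <<'E'
import sys
from h import *
from plant import sense
s=sense();t=list(map(float,sys.argv[1:5]))  # x y z, yaw of tool y
q=s["tcp_rot"];r=R.from_quat([q[1],q[2],q[3],q[0]]).as_matrix();a=np.arctan2(r[1,1],r[0,1])
d=(t[3]-a+np.pi/2)%np.pi-np.pi/2
print("t",s["time"],"pos",s["ee_pos"].round(4),"tooly",round(a,4),"tilt",r[2].round(3),"F",s["ft_force"].round(2),"w",round(s["grip_width"],4),"q6",s["q"][5].round(2))
print("shift",tool(s,np.array(t[:3])-s["ee_pos"]).round(3),"roll",round(-d/2/np.pi,4))
E
python3 st.py .5575 -.2918 .12 -.287
```

```text
time: 2.35
ee_pos: [0.5682, -0.0028, 0.238]
tcp_rot: [-0.001, 0.186, 0.983, -0.002]
ft_force: [0.1, 0.3, -1.1]
grip_width: 0.0856
time: 3.1
ee_pos: [0.555, -0.2003, 0.2381]
tcp_rot: [-0.001, 0.187, 0.982, -0.001]
ft_force: [0.3, 1.0, -0.5]
grip_width: 0.0852
time: 4.35
ee_pos: [0.5561, -0.1955, 0.2379]
tcp_rot: [-0.001, 0.806, 0.592, -0.001]
ft_force: [0.2, -0.3, 0.4]
grip_width: 0.0854
t 4.35 pos [ 0.5561 -0.1955  0.2379] tooly -0.3025 tilt [ 0.    -0.003 -1.   ] F [ 0.19 -0.25  0.42] w 0.0854 q6 -0.21
shift [-0.915  0.304  1.178] roll -0.0025
```

```bash
P="python3 -m pendant"
$P '[-0.45,0.15,0.5,0,100,-0.915,0.3,0.98,-0.0025,100,-0.915,0.3,0.98,-0.0025,100,-0.915,0.3,0.98,-0.0025,100]'>/dev/null
python3 st.py .5575 -.2918 .024 -.287
```

```text
t 4.85 pos [ 0.5573 -0.2911  0.1395] tooly -0.2849 tilt [ 0.001 -0.004 -1.   ] F [ 0.39 -0.04  1.42] w 0.0854 q6 -0.36
shift [-0.007  0.009  1.155] roll 0.0003
```

```bash
P="python3 -m pendant"
$P '[0,0,0.4,0,100,0,0.01,0.7,0,100,0,0.01,0.7,0,100]'>/dev/null
$P '[0,0,0.25,0,100,0,0,0.455,0,100,0,0,0.455,0,100,0,0,0.455,0,0,0,0,0.455,0,0]' 50
$P '[0,0,0,0,0,0,0,0,0,0,0,0,0,0,0]' 
python3 st.py .5575 -.2918 .024 -.287
```

```text
time: 5.85
ee_pos: [0.5583, -0.2895, 0.0248]
tcp_rot: [-0.002, 0.799, 0.601, -0.001]
ft_force: [0.1, -0.4, -0.3]
grip_width: 0.052
time: 6.22
ee_pos: [0.5586, -0.2899, 0.0254]
tcp_rot: [-0.002, 0.799, 0.601, -0.0]
ft_force: [-0.6, -0.4, 2.1]
grip_width: 0.0395
t 6.225 pos [ 0.5586 -0.2899  0.0254] tooly -0.282 tilt [ 0.001 -0.004 -1.   ] F [-0.61 -0.35  2.06] w 0.0395 q6 -0.36
shift [-0.022 -0.005  0.014] roll 0.0008
```

```bash
P="python3 -m pendant"
$P '[0,0,-0.4,0,0,0,0,-0.9,0,0,0,0,-0.95,0,0,0,0,-0.95,0,0]' 60
python3 st.py .6728 -.0647 .12 -.084
```

```text
time: 6.72
ee_pos: [0.5582, -0.2896, 0.1193]
tcp_rot: [-0.003, 0.799, 0.601, -0.001]
ft_force: [0.3, 0.2, -3.8]
grip_width: 0.0392
t 6.725 pos [ 0.5582 -0.2896  0.1193] tooly -0.282 tilt [ 0.002 -0.005 -1.   ] F [ 0.27  0.22 -3.79] w 0.0392 q6 -0.36
shift [ 2.479  0.475 -0.005] roll -0.0315
```

```bash
P="python3 -m pendant"
$P '[0.4,0.1,-0.1,0,0,0.9,0.2,-0.1,0,0,0.9,0.2,-0.1,0,0]' >/dev/null
$P '[0.4,0.1,0,0,0,0.8,0.15,0,0,0,0.8,0.15,0,0,0]' >/dev/null
$P '[0.3,0.05,0,-0.016,0,0.65,0.1,0,-0.0315,0,0.65,0.1,0,-0.0315,0,0.65,0.1,0,-0.0315,0]' >/dev/null
python3 st.py .6728 -.0647 .085 -.084
```

```text
t 7.975 pos [ 0.6632 -0.0711  0.1214] tooly -0.0781 tilt [ 0.007 -0.018 -1.   ] F [-0.06  0.55 -2.24] w 0.0391 q6 -0.18
shift [0.069 0.097 0.363] roll 0.0009
```

```bash
P="python3 -m pendant"
$P '[0.04,0.05,0.1,0,0,0.07,0.097,0.3,0.001,0,0.07,0.097,0.36,0.001,0,0.07,0.097,0.36,0.001,0]' >/dev/null
python3 - <<'E'
from h import *
from plant import imaging
o=[]
for n,(x0,y0,x1,y1) in(("scene",(190,180,330,290)),("top",(180,90,320,200))):
    c=imaging.read_camera(n);o.append(cv2.resize(c["pixels"][y0:y1,x0:x1,::-1],None,fx=2.8,fy=2.8,interpolation=cv2.INTER_CUBIC))
cv2.imwrite("pics/p2.png",np.hstack(o))
E
python3 st.py .6728 -.0647 .062 -.084
```

```text
t 8.575 pos [ 0.673  -0.0647  0.0854] tooly -0.0844 tilt [ 0.007 -0.018 -1.   ] F [ 0.14  1.3  -2.13] w 0.0391 q6 -0.17
shift [-0.002  0.002  0.234] roll -0.0001
```

View pics/p2.png

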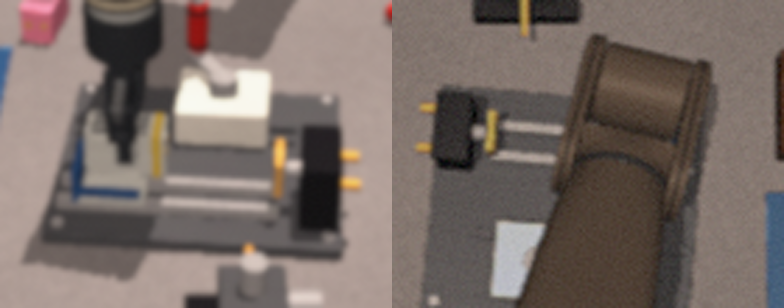

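The module is just over the nest with the yellow band forward. In the left half, the blue wall is visible at (78,170), behind its rear end. Lowering now.

```bash
P="python3 -m pendant"
$P '[0,0,0.1,0,0,0,0,0.18,0,0,0,0,0.18,0,0,0,0,0.18,0,0]'
$P '[0,0,0.03,0,0,0,0,0.05,0,0,0,0,0.05,0,0]'
python3 st.py .6728 -.0647 .062 -.084
```

```text
time: 9.07
ee_pos: [0.6727, -0.0645, 0.0673]
tcp_rot: [-0.009, 0.736, 0.677, -0.003]
ft_force: [0.9, 0.3, -1.9]
grip_width: 0.0397
time: 9.45
ee_pos: [0.6724, -0.0644, 0.0621]
tcp_rot: [-0.009, 0.736, 0.677, -0.003]
ft_force: [0.2, -0.2, -2.5]
grip_width: 0.0393
t 9.45 pos [ 0.6724 -0.0644  0.0621] tooly -0.0843 tilt [ 0.007 -0.018 -1.   ] F [ 0.21 -0.23 -2.54] w 0.0393 q6 -0.17
shift [-0.003  0.004  0.001] roll -0.0001
```

```bash
P="python3 -m pendant"
$P '[0,0,0.01,0,0,0,0,0.015,0,0,0,0,0.015,0,0]'
$P '[0,0,0.01,0,0,0,0,0.015,0,0,0,0,0.015,0,0]'
```

```text
time: 9.82
ee_pos: [0.6728, -0.0644, 0.0617]
tcp_rot: [-0.009, 0.736, 0.677, -0.003]
ft_force: [-2.6, 0.4, 4.9]
grip_width: 0.0395
time: 10.2
ee_pos: [0.6731, -0.0644, 0.0617]
tcp_rot: [-0.008, 0.736, 0.677, -0.003]
ft_force: [-4.7, 1.9, 7.1]
grip_width: 0.0391
```

Contact came at the expected floor height: 0.0617 against a predicted 0.0614. Releasing.

```bash
P="python3 -m pendant"
$P '[0,0,0,0,55,0,0,0,0,62,0,0,0,0,70,0,0,0,0,75]'
$P '[0,0,-0.3,0,85,0,0,-0.8,0,85,0,0,-1,0,85,0,0,-1,0,85]'
$P '[0,0,-0.3,0,85,-0.3,0,-0.4,0,85,-1,0,-0.4,0,85,-1,0,-0.4,0,85]'
python3 - <<'E'
from h import *
from plant import imaging
o=[]
for n,(x0,y0,x1,y1) in(("scene",(190,180,330,290)),("top",(180,110,320,220))):
    c=imaging.read_camera(n);np.savez(f"pics/{n}3.npz",**c);o.append(cv2.resize(c["pixels"][y0:y1,x0:x1,::-1],None,fx=2.8,fy=2.8,interpolation=cv2.INTER_CUBIC))
cv2.imwrite("pics/p3.png",np.hstack(o))
E
python3 st.py .4985 .0061 .2 -.084
```

```text
time: 10.7
ee_pos: [0.673, -0.0645, 0.0613]
tcp_rot: [-0.009, 0.736, 0.677, -0.003]
ft_force: [0.4, 0.9, -0.3]
grip_width: 0.0641
time: 11.2
ee_pos: [0.6757, -0.0655, 0.1631]
tcp_rot: [-0.007, 0.736, 0.677, -0.002]
ft_force: [-0.7, 0.4, -0.0]
grip_width: 0.0727
time: 11.7
ee_pos: [0.6662, -0.1686, 0.1993]
tcp_rot: [-0.009, 0.738, 0.675, -0.003]
ft_force: [0.3, 0.9, -0.0]
grip_width: 0.0723
t 11.8 pos [ 0.6665 -0.1662  0.1995] tooly -0.0864 tilt [ 0.008 -0.017 -1.   ] F [-0.15  0.09 -0.08] w 0.0722 q6 -0.31
shift [ 1.571 -1.823  0.039] roll -0.0004
```

View pics/p3.png

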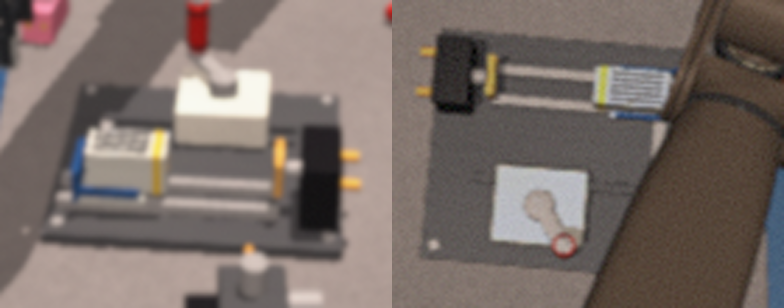

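The module sits flat in the nest between the blue rails, with the yellow band forward; its band is at (160,155) in the left half and (602,88) in the right. Next is the sleeve.

```bash
P="python3 -m pendant"
$P '[0.4,-0.45,0,0,100,0.8,-0.9,0,0,100,0.8,-0.9,0,0,100]' >/dev/null
$P '[0.4,-0.45,0,0,100,0.77,-0.92,0,0,100,0.77,-0.92,0,0,100]' >/dev/null
python3 st.py .4985 .0061 .2 -.084
python3 - <<'E'
from h import *
from plant import imaging
c=imaging.read_camera("top");im=c["pixels"];hsv=cv2.cvtColor(im,cv2.COLOR_RGB2HSV);H,S,V=[hsv[...,i].astype(int) for i in range(3)]
b=roi((V>135)|((H>22)&(H<35)&(S>120)),240,125,300,155)
m=(b).astype(np.uint8)
k=big(m);print(rect(c,k,.086), cv2.boundingRect(k))
y=big(roi((H>22)&(H<35)&(S>110),245,125,290,155));print("yellow",rect(c,y,.086))
N=np.array([.6721,-.0727]);X=np.array([.9965,-.0839]);Y=np.array([.0839,.9965])
for n,q in(("mod",rect(c,k,.086)[0]),("yel",rect(c,y,.086)[0])):print(n,(q-N)@X,(q-N)@Y)
E
```

```text
t 12.55 pos [0.4918 0.0133 0.2001] tooly -0.0777 tilt [ 0.011 -0.027 -1.   ] F [0.22 0.94 0.09] w 0.0855 q6 -0.11
shift [-0.066  0.073 -0.002] roll 0.001
(array([ 0.66815967, -0.04858382]), array([118.,  48.]), np.float32(1.4900827)) (240, 134, 40, 18)
yellow (array([ 0.67203772, -0.03536249]), array([ 5., 40.]), np.float32(-0.08270704))
mod -0.005949888022308343 0.023701175369415284
yel -0.0031946795666504663 0.03720160559936523
```

The yellow band reads +37 mm in the nest frame. It sits about 30 mm ahead of the module's centre, so the centre is about 7 mm forward of the wall and within the rails. Descending on the sleeve.

```bash
P="python3 -m pendant"
$P '[-0.07,0.07,0.2,0,100,-0.07,0.07,0.5,0.001,100,-0.07,0.07,0.5,0.001,100]' >/dev/null
python3 st.py .4985 .0061 .107 -.084
```

```text
t 12.975 pos [0.4985 0.0047 0.1486] tooly -0.0856 tilt [ 0.011 -0.029 -1.   ] F [-0.04  0.61  0.55] w 0.0856 q6 -0.12
shift [0.009 0.011 0.416] roll -0.0003
```

```bash
P="python3 -m pendant"
$P '[0.01,0.01,0.2,0,100,0.01,0.01,0.415,0,100,0.01,0.01,0.415,0,100,0.01,0.01,0.415,0,0,0.01,0.01,0.415,0,0]' 90
$P '[0,0,0,0,0,0,0,0,0,0,0,0,0,0,0,0,0,0,0,0,0,0,0,0,0]' 
python3 st.py .4985 .0061 .107 -.084
```

```text
time: 13.6
ee_pos: [0.4996, 0.0059, 0.1087]
tcp_rot: [-0.013, 0.737, 0.676, -0.005]
ft_force: [-0.3, 0.4, -1.0]
grip_width: 0.0515
time: 14.22
ee_pos: [0.4999, 0.0058, 0.1101]
tcp_rot: [-0.013, 0.737, 0.676, -0.005]
ft_force: [-2.8, -0.5, 5.0]
grip_width: 0.0218
t 14.225 pos [0.4999 0.0058 0.1101] tooly -0.0854 tilt [ 0.01  -0.026 -1.   ] F [-2.76 -0.46  5.04] w 0.0218 q6 -0.11
shift [ 0.002 -0.014  0.031] roll -0.0002
```

```bash
cat > w.py <<'E'
import sys
from h import *
from plant import sense
s=sense();dth=float(sys.argv[1]);ax=np.array([float(sys.argv[2]),float(sys.argv[3])]) if len(sys.argv)>3 else np.array([.5457,.0340])
yaw=-.084;X=np.array([np.cos(yaw),np.sin(yaw)]);Y=np.array([-X[1],X[0]])
d=s["ee_pos"][:2]-ax;th=np.arctan2(-d@Y,-d@X)%(2*np.pi)
tg=(np.sin(th)*X-np.cos(th)*Y);rad=-np.cos(th)*X-np.sin(th)*Y;f=s["ft_force"]
q=s["tcp_rot"];r=R.from_quat([q[1],q[2],q[3],q[0]]).as_matrix()
print("t",round(s["time"],2),"th",round(th,4),"r",round(np.hypot(*d),4),"pos",s["ee_pos"].round(4),"Ftan",round(f[:2]@tg,2),"Frad",round(f[:2]@rad,2),"Fz",round(f[2],2),"w",round(s["grip_width"],4),"tilt",r[2,:2].round(3),"yaw",round(np.arctan2(r[1,1],r[0,1]),3))
for k in range(1,6):
    a=th+k*dth;p=ax+.055*(-np.cos(a)*X-np.sin(a)*Y)
    print(tool(s,np.array([*p,.109])-s["ee_pos"]).round(3).tolist())
E
python3 w.py .12
```

```text
t 14.22 th 0.6369 r 0.0538 pos [0.4999 0.0058 0.1101] Ftan -1.06 Frad 2.59 Fz 5.04 w 0.0218 tilt [ 0.01  -0.026] yaw -0.085
[-0.058, 0.033, 0.009]
[-0.103, 0.081, 0.008]
[-0.142, 0.134, 0.006]
[-0.174, 0.192, 0.004]
[-0.2, 0.253, 0.002]
```

```bash
python3 -m pendant '[-0.06,0.03,0.005,0,0,-0.1,0.08,0.005,0,0,-0.14,0.135,0.005,0,0,-0.175,0.19,0.005,0,0,-0.2,0.25,0.005,0,0]' >/dev/null; python3 w.py .12
```

```text
t 14.85 th 1.2215 r 0.0547 pos [ 0.5227 -0.0156  0.11  ] Ftan -6.94 Frad 0.62 Fz 7.7 w 0.0224 tilt [ 0.011 -0.027] yaw -0.085
[-0.022, 0.062, 0.008]
[-0.033, 0.127, 0.006]
[-0.036, 0.193, 0.004]
[-0.031, 0.259, 0.003]
[-0.019, 0.324, 0.001]
```

```bash
python3 -m pendant '[-0.02,0.06,0,0,0,-0.033,0.127,0,0,0,-0.036,0.193,0,0,0,-0.03,0.26,0,0,0,-0.02,0.325,0,0,0]' >/dev/null; python3 w.py .12
```

```text
t 15.47 th 1.8102 r 0.0556 pos [ 0.5543 -0.021   0.11  ] Ftan -6.66 Frad -0.46 Fz 5.92 w 0.0222 tilt [ 0.01 -0.03] yaw -0.085
[0.026, 0.062, 0.009]
[0.053, 0.122, 0.007]
[0.087, 0.179, 0.006]
[0.127, 0.231, 0.005]
[0.173, 0.277, 0.004]
```

```bash
python3 -m pendant '[0.025,0.06,0,0,0,0.053,0.122,0,0,0,0.087,0.18,0,0,0,0.127,0.23,0,0,0,0.173,0.277,0,0,0]' >/dev/null; python3 w.py .12
```

```text
t 16.1 th 2.3878 r 0.0564 pos [ 0.5834 -0.0079  0.1101] Ftan -7.13 Frad 2.01 Fz 2.52 w 0.0223 tilt [ 0.006 -0.03 ] yaw -0.084
[0.06, 0.032, 0.01]
[0.115, 0.068, 0.009]
[0.175, 0.097, 0.009]
[0.237, 0.119, 0.008]
[0.302, 0.133, 0.008]
```

```bash
python3 w.py .12 .5474 .0339
```

```text
t 16.1 th 2.3661 r 0.0552 pos [ 0.5834 -0.0079  0.1101] Ftan -7.09 Frad 2.17 Fz 2.52 w 0.0223 tilt [ 0.006 -0.03 ] yaw -0.084
[0.051, 0.042, 0.01]
[0.106, 0.079, 0.009]
[0.164, 0.109, 0.008]
[0.226, 0.132, 0.008]
[0.29, 0.148, 0.008]
```

```bash
python3 -m pendant '[0.05,0.042,0,0,0,0.106,0.08,0,0,0,0.164,0.11,0,0,0,0.226,0.132,0,0,0,0.29,0.148,0,0,0]' >/dev/null; python3 w.py .12 .5474 .0339
```

```text
t 16.73 th 2.9342 r 0.0551 pos [0.6001 0.0181 0.1101] Ftan -7.53 Frad -2.78 Fz 2.22 w 0.0223 tilt [ 0.002 -0.031] yaw -0.083
[0.065, 0.009, 0.01]
[0.131, 0.011, 0.01]
[0.197, 0.005, 0.011]
[0.261, -0.009, 0.011]
[0.324, -0.03, 0.012]
```

```bash
python3 -m pendant '[0.065,0.009,0,0,0,0.13,0.01,0,0,0,0.197,0.005,0,0,0,0.26,-0.01,0,0,0,0.324,-0.03,0,0,0]' >/dev/null; python3 w.py .12 .5474 .0339
```

```text
t 17.35 th 3.4943 r 0.0549 pos [0.6003 0.0485 0.1101] Ftan -6.57 Frad -3.3 Fz -2.75 w 0.0219 tilt [-0.002 -0.029] yaw -0.083
[0.061, -0.025, 0.012]
[0.118, -0.058, 0.012]
[0.17, -0.098, 0.013]
[0.217, -0.144, 0.015]
[0.259, -0.196, 0.016]
```

```bash
python3 -m pendant '[0.06,-0.025,0,0,0,0.118,-0.058,0,0,0,0.17,-0.098,0,0,0,0.217,-0.144,0,0,0,0.26,-0.196,0,0,0]' >/dev/null; python3 w.py .12 .5474 .0339
```

```text
t 17.98 th 4.0562 r 0.0547 pos [0.5843 0.0743 0.1102] Ftan -6.48 Frad -1.14 Fz -6.45 w 0.0224 tilt [-0.005 -0.024] yaw -0.083
[0.04, -0.052, 0.013]
[0.07, -0.111, 0.014]
[0.093, -0.173, 0.015]
[0.108, -0.237, 0.017]
[0.116, -0.302, 0.018]
```

```bash
python3 -m pendant '[0.04,-0.052,0.01,0,0,0.07,-0.11,0.01,0,0,0.093,-0.173,0.01,0,0,0.108,-0.237,0.01,0,0,0.116,-0.302,0.01,0,0]' >/dev/null; python3 w.py .12 .5474 .0339
```

```text
t 18.6 th 4.6114 r 0.0546 pos [0.5574 0.0876 0.1102] Ftan -7.01 Frad -1.39 Fz -5.72 w 0.0223 tilt [-0.005 -0.016] yaw -0.083
[0.007, -0.065, 0.013]
[0.002, -0.131, 0.014]
[-0.011, -0.196, 0.015]
[-0.032, -0.258, 0.016]
[-0.06, -0.318, 0.017]
```

```bash
python3 -m pendant '[0.007,-0.065,0.01,0,0,0.002,-0.13,0.01,0,0,-0.011,-0.196,0.01,0,0,-0.032,-0.258,0.01,0,0,-0.06,-0.318,0.01,0,0]' >/dev/null; python3 w.py .06 .5474 .0339
```

```text
t 19.23 th 5.1728 r 0.0546 pos [0.5273 0.0847 0.1102] Ftan -5.45 Frad -1.29 Fz -4.85 w 0.0224 tilt [-0.003 -0.009] yaw -0.085
[-0.012, -0.031, 0.012]
[-0.029, -0.059, 0.012]
[-0.048, -0.086, 0.013]
[-0.069, -0.112, 0.013]
[-0.091, -0.136, 0.013]
```

```bash
python3 -m pendant '[-0.012,-0.031,0.01,0,0,-0.029,-0.059,0.01,0,0,-0.048,-0.086,0.01,0,0,-0.069,-0.112,0.01,0,0,-0.09,-0.136,0.01,0,0]' >/dev/null; python3 w.py .06 .5474 .0339
```

```text
t 19.85 th 5.433 r 0.0547 pos [0.5149 0.0779 0.1101] Ftan -8.02 Frad -1.69 Fz -3.09 w 0.0222 tilt [ 0.    -0.003] yaw -0.086
[-0.02, -0.026, 0.011]
[-0.044, -0.049, 0.011]
[-0.069, -0.07, 0.012]
[-0.096, -0.09, 0.012]
[-0.123, -0.108, 0.012]
```

```bash
python3 -m pendant '[-0.02,-0.026,0,0,0,-0.044,-0.049,0,0,0,-0.069,-0.07,0,0,0,-0.096,-0.09,0,0,0,-0.123,-0.108,0,0,0]' >/dev/null; python3 w.py .06 .5474 .0339
python3 - <<'E'
from h import *
from plant import imaging
o=[]
for n,(x0,y0,x1,y1) in(("scene",(190,190,330,280)),("top",(180,110,320,200))):
    c=imaging.read_camera(n);np.savez(f"pics/{n}4.npz",**c);o.append(cv2.resize(c["pixels"][y0:y1,x0:x1,::-1],None,fx=2.8,fy=2.8,interpolation=cv2.INTER_CUBIC))
cv2.imwrite("pics/p4.png",np.hstack(o))
E
```

```text
t 20.48 th 5.7056 r 0.0548 pos [0.5042 0.0675 0.1101] Ftan -6.88 Frad -1.61 Fz -4.85 w 0.0219 tilt [0.004 0.   ] yaw -0.087
[-0.027, -0.019, 0.011]
[-0.056, -0.034, 0.011]
[-0.086, -0.048, 0.011]
[-0.117, -0.06, 0.011]
[-0.149, -0.07, 0.011]
```

View pics/p4.png

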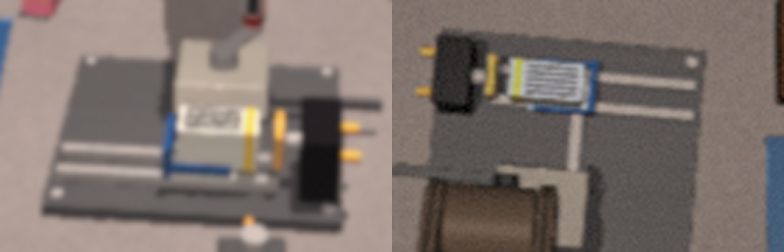

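The module is in the nest between the rails with a small gap to the plate. In the right half the plate is at (492,75), the yellow band at (516,80) and the blue wall at (592,85). I estimate about 8 mm to first touch, plus about 6 mm of sliding back in the nest. Continuing slowly.

```bash
python3 -m pendant '[-0.027,-0.019,0.005,0,0,-0.056,-0.034,0.005,0,0,-0.086,-0.048,0.005,0,0,-0.117,-0.06,0.005,0,0,-0.149,-0.07,0.005,0,0]' >/dev/null; python3 w.py .03 .5474 .0339
```

```text
t 21.2 th 5.9821 r 0.0548 pos [0.4966 0.0545 0.1101] Ftan -6.24 Frad -1.15 Fz -1.77 w 0.0219 tilt [0.007 0.002] yaw -0.089
[-0.015, -0.006, 0.011]
[-0.031, -0.01, 0.011]
[-0.048, -0.014, 0.011]
[-0.064, -0.017, 0.01]
[-0.08, -0.02, 0.01]
```

```bash
python3 -m pendant '[-0.015,-0.006,0,0,0,-0.031,-0.01,0,0,0,-0.048,-0.014,0,0,0,-0.064,-0.017,0,0,0,-0.08,-0.02,0,0,0]' >/dev/null; python3 w.py .02 .5474 .0339
```

```text
t 21.82 th 6.1036 r 0.0549 pos [0.4944 0.0482 0.1101] Ftan -6.41 Frad -2.81 Fz -2.87 w 0.0224 tilt [0.011 0.004] yaw -0.09
[-0.011, -0.003, 0.011]
[-0.022, -0.004, 0.011]
[-0.033, -0.006, 0.01]
[-0.044, -0.007, 0.01]
[-0.054, -0.008, 0.01]
```

```bash
python3 -m pendant '[-0.011,-0.003,0,0,0,-0.022,-0.004,0,0,0,-0.033,-0.006,0,0,0,-0.044,-0.007,0,0,0,-0.054,-0.008,0,0,0]' >/dev/null; python3 w.py .02 .5474 .0339|head -1;python3 -m pendant '[-0.011,0,0,0,0,-0.022,0,0,0,0,-0.033,0,0,0,0,-0.044,0,0,0,0,-0.055,0,0,0,0]' >/dev/null; python3 w.py .02 .5474 .0339
```

```text
t 22.45 th 6.1737 r 0.0549 pos [0.4935 0.0445 0.1101] Ftan -7.03 Frad -3.03 Fz -2.97 w 0.0221 tilt [0.015 0.005] yaw -0.091
t 23.07 th 6.2465 r 0.0549 pos [0.4929 0.0405 0.11  ] Ftan -6.47 Frad -0.81 Fz 0.13 w 0.0221 tilt [0.018 0.004] yaw -0.092
[-0.011, -0.001, 0.01]
[-0.022, -0.001, 0.01]
[-0.033, -0.001, 0.01]
[-0.044, -0.0, 0.01]
[-0.055, 0.001, 0.009]
```

```bash
python3 -m pendant '[-0.011,0,0,0,0,-0.022,0,0,0,0,-0.033,0,0,0,0,-0.044,0,0,0,0,-0.055,0,0,0,0]' >/dev/null; python3 w.py .02 .5474 .0339|head -1;python3 -m pendant '[-0.011,0,0,0,0,-0.022,0,0,0,0,-0.033,0.001,0,0,0,-0.044,0.002,0,0,0,-0.055,0.004,0,0,0]' >/dev/null; python3 w.py .02 .5474 .0339
```

```text
t 23.7 th 0.0362 r 0.055 pos [0.4925 0.0365 0.1101] Ftan -6.81 Frad -4.24 Fz -1.89 w 0.022 tilt [0.022 0.004] yaw -0.093
t 24.32 th 0.1094 r 0.055 pos [0.4924 0.0325 0.11  ] Ftan -6.19 Frad -3.74 Fz -1.53 w 0.022 tilt [0.025 0.004] yaw -0.093
[-0.011, 0.001, 0.01]
[-0.022, 0.003, 0.01]
[-0.033, 0.005, 0.009]
[-0.044, 0.007, 0.009]
[-0.054, 0.009, 0.009]
```

```bash
python3 -m pendant '[-0.011,0.001,0,0,0,-0.022,0.003,0,0,0,-0.033,0.005,0,0,0,-0.044,0.007,0,0,0,-0.055,0.009,0,0,0]' >/dev/null; python3 w.py .02 .5474 .0339
python3 - <<'E'
from h import *
from plant import imaging
c=imaging.read_camera("top");p=cv2.resize(c["pixels"][120:160,200:265,::-1],None,fx=8,fy=8,interpolation=cv2.INTER_CUBIC)
s=imaging.read_camera("scene");q=cv2.resize(s["pixels"][215:265,240:310,::-1],None,fx=7.43,fy=5,interpolation=cv2.INTER_CUBIC)
cv2.imwrite("pics/p5.png",np.vstack([p,q]))if p.shape[1]==q.shape[1] else (print(p.shape,q.shape),cv2.imwrite("pics/p5.png",np.vstack([p,q[:,:520]])))
E
```

```text
t 24.95 th 0.1827 r 0.055 pos [0.4927 0.0285 0.11  ] Ftan -6.01 Frad -2.81 Fz -1.42 w 0.0221 tilt [0.028 0.003] yaw -0.094
[-0.011, 0.002, 0.01]
[-0.022, 0.005, 0.01]
[-0.032, 0.007, 0.01]
[-0.043, 0.01, 0.009]
[-0.054, 0.013, 0.009]
```

View pics/p5.png

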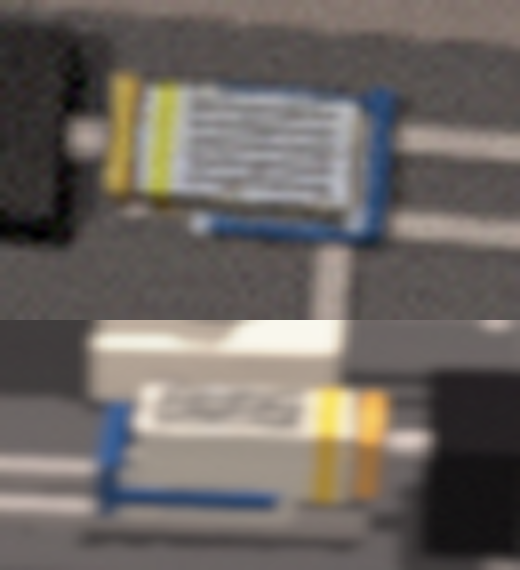

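The module now touches the plate: the plate is at (122,135) with the silver face right beside it. It has also slid almost back to the wall at (380,160). I'll watch for the force rise.

```bash
python3 -m pendant '[-0.011,0.002,0,0,0,-0.022,0.005,0,0,0,-0.033,0.007,0,0,0,-0.043,0.01,0,0,0,-0.054,0.013,0,0,0]' >/dev/null; python3 w.py .015 .5474 .0339
```

```text
t 25.68 th 0.2578 r 0.055 pos [0.4932 0.0244 0.11  ] Ftan -7.32 Frad -2.16 Fz -0.52 w 0.0222 tilt [0.031 0.002] yaw -0.094
[-0.008, 0.003, 0.01]
[-0.016, 0.005, 0.01]
[-0.024, 0.007, 0.01]
[-0.032, 0.01, 0.009]
[-0.04, 0.013, 0.009]
```

```bash
python3 -m pendant '[-0.01,0.003,0,0,0,-0.018,0.005,0,0,0,-0.026,0.007,0,0,0,-0.034,0.01,0,0,0,-0.042,0.013,0,0,0]' >/dev/null; python3 w.py .015 .5474 .0339
```

```text
t 26.3 th 0.3109 r 0.055 pos [0.4938 0.0215 0.11  ] Ftan -7.14 Frad -3.21 Fz 0.94 w 0.0225 tilt [0.034 0.001] yaw -0.094
[-0.008, 0.003, 0.01]
[-0.016, 0.006, 0.01]
[-0.024, 0.008, 0.01]
[-0.031, 0.012, 0.009]
[-0.039, 0.015, 0.009]
```

```bash
cat > pl.py <<'E'
import sys
from h import *
from plant import imaging
yaw=-.084;X=np.array([np.cos(yaw),np.sin(yaw)]);Y=np.array([-X[1],X[0]])
ax=np.array([.5457,.034]);L=ax+.135*X
def edges(c,n):
    d=c["pixels"].astype(np.float32);g=d[...,0]-d[...,2];t=np.arange(.0,.14,.0005);out=[]
    for o in np.arange(-.012,.0121,.003):
        uv=np.array([proj(c,[*(L+o*X+a*Y),.075]) for a in t],np.float32);out.append(cv2.remap(g,uv[:,0][None],uv[:,1][None],cv2.INTER_CUBIC)[0])
    return t,np.mean(out,0)
def back(c,n):
    t,p=edges(c,n);from scipy.signal import find_peaks
    k,_=find_peaks(p,height=40,distance=12);i=k[-1];b=np.percentile(p[i:],20);h=(p[i]+b)/2;j=i
    while p[j]>h:j+=1
    return (t[j]-.0005*(h-p[j])/(p[j-1]-p[j]))*1000,(t[k]*1000).round(1),p[k].round()
cs=[(f,dict(np.load(f"pics/{f}.npz"))) for f in("top0","top3","top4","scene0","scene3","scene4")]
for i in range(4):cs+=[("top now",imaging.read_camera("top")),("scene now",imaging.read_camera("scene"))]
for n,c in sorted(cs,key=lambda a:a[0]):
    try:print(n,*back(c,n))
    except Exception as e:print(n,e)
E
python3 pl.py
```

```text
scene now 137.4221537655103 [ 50.5  65.  133.5] [139. 138.  89.]
scene now 137.65413805330172 [ 50.5  65.  134. ] [140. 138.  89.]
scene now 137.60204391391017 [ 50.5  65.  133.5] [139. 138.  89.]
scene now 137.60789852775633 [ 50.5  65.  134. ] [140. 138.  89.]
scene0 137.6382693061605 [ 64.  133.5] [148.  88.]
scene3 137.6649530075956 [ 64. 134.] [148.  88.]
scene4 137.62639505974948 [ 34.   64.  133.5] [141. 148.  89.]
top now 67.8826951123192 [50. 64.] [101.  97.]
top now 67.90872327180114 [50. 64.] [100.  97.]
top now 67.88788032351295 [50. 64.] [100.  97.]
top now 67.87790093291551 [50.  63.5] [101.  96.]
top0 67.67237730743363 [63.] [95.]
top3 67.7661525849253 [63.] [101.]
top4 67.78673597797751 [34. 63.] [101.  99.]
```

```bash
sed -i 's/np.arange(.0,.14,.0005)/np.arange(.0,.085,.0005)/' pl.py; python3 pl.py
```

```text
scene now 69.70819108420983 [50.5 65. ] [139. 138.]
scene now 69.70038144965656 [50.5 65. ] [139. 138.]
scene now 69.70647873124108 [50.5 65. ] [139. 138.]
scene now 69.6766151743941 [50.5 65. ] [140. 138.]
scene0 69.43582526803948 [64.] [148.]
scene3 69.43901934431051 [64.] [148.]
scene4 69.43865440046648 [34. 64.] [141. 148.]
top now 67.76466766383965 [50. 64.] [100.  97.]
top now 67.68973206705414 [50. 64.] [100.  96.]
top now 67.7988377144793 [50. 64.] [100.  96.]
top now 67.72952323150821 [50. 64.] [101.  97.]
top0 67.47742056075367 [63.] [95.]
top3 67.59799431962892 [63.] [101.]
top4 67.61301626171917 [34. 63.] [101.  99.]
```

The plate has moved about 0.25 mm, which is about 1.5 N. That is the module still sliding back, or just seated. I'll keep going in small steps, checking both force and plate shift.

```bash
python3 -m pendant '[-0.01,0.003,0,0,0,-0.018,0.006,0,0,0,-0.026,0.009,0,0,0,-0.034,0.012,0,0,0,-0.042,0.015,0,0,0]' >/dev/null; python3 w.py .015 .5474 .0339; python3 pl.py | grep -E "now|4"
```

```text
t 27.73 th 0.3649 r 0.055 pos [0.4945 0.0186 0.11  ] Ftan -7.25 Frad -3.06 Fz -0.08 w 0.0222 tilt [ 0.036 -0.   ] yaw -0.094
[-0.008, 0.004, 0.01]
[-0.015, 0.007, 0.01]
[-0.023, 0.01, 0.009]
[-0.031, 0.013, 0.009]
[-0.038, 0.017, 0.009]
scene now 69.94973238062812 [51.  65.5] [142. 138.]
scene now 69.9661787187506 [51.  65.5] [142. 138.]
scene now 69.95359506283421 [51.  65.5] [142. 138.]
scene now 69.9547997940681 [51.  65.5] [142. 138.]
scene0 69.43582526803948 [64.] [148.]
scene3 69.43901934431051 [64.] [148.]
scene4 69.43865440046648 [34. 64.] [141. 148.]
top now 67.98804942242714 [50.5 64. ] [101.  96.]
top now 68.0211698114872 [50.5 64. ] [100.  95.]
top now 68.06183237372898 [50.5 64. ] [102.  96.]
top now 68.01197748305276 [50.5 64. ] [102.  95.]
top0 67.47742056075367 [63.] [95.]
top3 67.59799431962892 [63.] [101.]
top4 67.61301626171917 [34. 63.] [101.  99.]
```

```bash
python3 -m pendant '[-0.01,0.004,0,0,0,-0.018,0.007,0,0,0,-0.026,0.01,0,0,0,-0.034,0.013,0,0,0,-0.04,0.017,0,0,0]' >/dev/null; python3 w.py .015 .5474 .0339; python3 pl.py | grep -E "now"
```

```text
t 28.75 th 0.4161 r 0.0551 pos [0.4954 0.0159 0.11  ] Ftan -6.64 Frad -2.48 Fz 0.88 w 0.0221 tilt [ 0.039 -0.002] yaw -0.094
[-0.008, 0.004, 0.01]
[-0.015, 0.008, 0.01]
[-0.022, 0.011, 0.009]
[-0.03, 0.015, 0.009]
[-0.037, 0.019, 0.009]
scene now 69.95055059116567 [51.  65.5] [142. 138.]
scene now 69.96914631265099 [51.  65.5] [142. 138.]
scene now 69.95348355150782 [51.  65.5] [142. 138.]
scene now 69.95065442635678 [51.  65.5] [142. 138.]
top now 67.99123596171557 [50.5 64. ] [101.  95.]
top now 68.03985153115354 [50.5 64. ] [102.  95.]
top now 68.04203038942069 [50.5 64. ] [101.  96.]
top now 68.0517858187668 [50.5 64. ] [101.  95.]
```

The plate stayed put on that step, so the module is still sliding back, with friction at about 2.5 N. Continuing.

```bash
python3 -m pendant '[-0.01,0.004,0,0,0,-0.018,0.008,0,0,0,-0.026,0.011,0,0,0,-0.033,0.015,0,0,0,-0.04,0.019,0,0,0]' >/dev/null; python3 w.py .015 .5474 .0339; python3 pl.py | grep -E "now"
```

```text
t 29.77 th 0.469 r 0.055 pos [0.4964 0.0132 0.11  ] Ftan -6.98 Frad -1.45 Fz 1.0 w 0.0221 tilt [ 0.041 -0.003] yaw -0.094
[-0.007, 0.004, 0.01]
[-0.015, 0.008, 0.009]
[-0.022, 0.012, 0.009]
[-0.029, 0.017, 0.009]
[-0.036, 0.021, 0.008]
scene now 69.97724799140997 [51.  65.5] [142. 138.]
scene now 69.96328816268942 [51.  65.5] [142. 138.]
scene now 69.94372013679822 [51.  65.5] [142. 138.]
scene now 69.96489158002078 [51.  65.5] [142. 138.]
top now 68.01998965116218 [50.5 64. ] [101.  95.]
top now 68.04347527818754 [50.5 64. ] [100.  96.]
top now 68.0026383548975 [50.5 64. ] [101.  96.]
top now 68.06302001373842 [50.5 64. ] [102.  95.]
```

```bash
sed -i 's/range(4)/range(2)/' pl.py; python3 -m pendant '[-0.01,0.004,0,0,0,-0.018,0.008,0,0,0,-0.025,0.012,0,0,0,-0.032,0.017,0,0,0,-0.039,0.021,0,0,0]' >/dev/null; python3 w.py .015 .5474 .0339; python3 pl.py | grep -E "now"
```

```text
t 30.8 th 0.5225 r 0.0551 pos [0.4975 0.0105 0.11  ] Ftan -7.22 Frad -1.64 Fz 1.28 w 0.0222 tilt [ 0.043 -0.005] yaw -0.093
[-0.007, 0.005, 0.009]
[-0.014, 0.009, 0.009]
[-0.021, 0.014, 0.009]
[-0.028, 0.018, 0.009]
[-0.035, 0.023, 0.008]
scene now 69.95424809821998 [51.  65.5] [142. 138.]
scene now 69.96693379216595 [51.  65.5] [142. 138.]
top now 68.04070535022765 [50.5 64. ] [102.  95.]
top now 67.96555812685983 [50.5 64. ] [101.  96.]
```

```bash
python3 -m pendant '[-0.01,0.005,0,0,0,-0.017,0.009,0,0,0,-0.024,0.014,0,0,0,-0.031,0.018,0,0,0,-0.038,0.023,0,0,0]' >/dev/null; python3 w.py .015 .5474 .0339; python3 pl.py | grep -E "now"
```

```text
t 31.62 th 0.5761 r 0.0551 pos [0.4989 0.0079 0.11  ] Ftan -7.31 Frad -2.56 Fz 1.9 w 0.0222 tilt [ 0.045 -0.007] yaw -0.093
[-0.007, 0.005, 0.01]
[-0.014, 0.01, 0.009]
[-0.02, 0.015, 0.009]
[-0.027, 0.02, 0.009]
[-0.034, 0.025, 0.008]
scene now 69.96827699214919 [51.  65.5] [142. 138.]
scene now 69.94502879417269 [51.  65.5] [142. 138.]
top now 68.01271177269518 [50.5 64. ] [101.  95.]
top now 67.97887358949811 [50.5 64. ] [102.  96.]
```

```bash
python3 -m pendant '[-0.01,0.006,0,0,0,-0.017,0.011,0,0,0,-0.024,0.016,0,0,0,-0.03,0.021,0,0,0,-0.037,0.026,0,0,0]' >/dev/null; python3 w.py .015 .5474 .0339; python3 pl.py | grep -E "now"
```

```text
t 32.45 th 0.631 r 0.0551 pos [0.5004 0.0053 0.11  ] Ftan -7.44 Frad -1.48 Fz 2.34 w 0.0221 tilt [ 0.047 -0.009] yaw -0.092
[-0.007, 0.006, 0.01]
[-0.013, 0.011, 0.009]
[-0.02, 0.016, 0.009]
[-0.026, 0.021, 0.009]
[-0.032, 0.026, 0.008]
scene now 69.96388454019325 [51.  65.5] [142. 138.]
scene now 69.94626933403197 [51.  65.5] [142. 138.]
top now 68.01295167556964 [50.5 64. ] [100.  95.]
top now 67.995215358922 [50.5 64. ] [101.  95.]
```

```bash
python3 -m pendant '[-0.01,0.006,0,0,0,-0.016,0.011,0,0,0,-0.023,0.016,0,0,0,-0.029,0.021,0,0,0,-0.035,0.026,0,0,0]' >/dev/null; python3 w.py .015 .5474 .0339; python3 pl.py | grep -E "now"
```

```text
t 33.27 th 0.6782 r 0.0551 pos [0.5018 0.0031 0.11  ] Ftan -9.3 Frad -1.75 Fz 3.26 w 0.0221 tilt [ 0.05  -0.012] yaw -0.091
[-0.006, 0.006, 0.01]
[-0.013, 0.011, 0.009]
[-0.019, 0.017, 0.009]
[-0.025, 0.022, 0.008]
[-0.031, 0.028, 0.008]
scene now 70.22050086944364 [52. 66.] [140. 141.]
scene now 70.22903766320087 [52. 66.] [140. 142.]
top now 68.66515714186244 [51.  64.5] [100.  95.]
top now 68.66542419861071 [51. 65.] [99. 96.]
```

The module is now on the wall. Ftan has risen by 2.2 N and the plate has shifted about 1 mm, so the press is about 6 N. One more step of about 0.055 rad.

```bash
python3 -m pendant '[-0.01,0.007,0,0,0,-0.016,0.012,0,0,0,-0.023,0.018,0,0,0,-0.03,0.025,0,0,0,-0.036,0.031,0,0,0]' >/dev/null; python3 w.py .015 .5474 .0339; python3 pl.py | grep -E "now"
```

```text
t 34.1 th 0.7227 r 0.0551 pos [0.5032 0.0011 0.11  ] Ftan -10.44 Frad -1.48 Fz 4.22 w 0.0224 tilt [ 0.052 -0.016] yaw -0.09
[-0.006, 0.006, 0.009]
[-0.012, 0.012, 0.009]
[-0.018, 0.018, 0.008]
[-0.024, 0.024, 0.008]
[-0.03, 0.029, 0.008]
scene now 70.83679584693165 [52.5 66.5] [143. 140.]
scene now 70.83496080676561 [52.5 66.5] [143. 140.]
top now 69.33809566765558 [52.  65.5] [101.  96.]
top now 69.4223828635877 [52.  65.5] [101.  95.]
```

Both measures give about 10 N. One last small nudge, then relax and release.

```bash
python3 -m pendant '[-0.008,0.007,0,0,0,-0.014,0.013,0,0,0,-0.02,0.019,0,0,0,-0.025,0.024,0,0,0,-0.025,0.024,0,0,0]' >/dev/null; python3 w.py .015 .5474 .0339|head -1; python3 pl.py | grep -E "now"
```

```text
t 34.92 th 0.7432 r 0.0551 pos [5.039e-01 2.000e-04 1.100e-01] Ftan -10.39 Frad -0.88 Fz 5.0 w 0.0222 tilt [ 0.055 -0.02 ] yaw -0.089
scene now 71.43101130530705 [53. 67.] [141. 138.]
scene now 71.44651314773365 [53. 67.] [140. 137.]
top now 69.78242335782852 [52.5 66. ] [101.  94.]
top now 69.70023494097404 [52.5 66. ] [101.  95.]
```

The plate shift is about 2.1 mm, so about 12.5 N. Now I'll take the load off the sleeve, open, and rise clear.

```bash
P="python3 -m pendant"; $P '[0,0,0,0,0,0,0,0,0,0]' >/dev/null; python3 w.py .015 .5474 .0339|head -1
$P '[0,0,0,0,40,0,0,0,0,60,0,0,0,0,80,0,0,0,0,80]'; python3 pl.py | grep now
```

```text
t 35.38 th 0.7406 r 0.0551 pos [5.038e-01 3.000e-04 1.100e-01] Ftan -2.69 Frad -2.26 Fz 0.06 w 0.022 tilt [ 0.054 -0.02 ] yaw -0.088
time: 35.88
ee_pos: [0.5039, 0.0001, 0.1101]
tcp_rot: [-0.026, 0.738, 0.675, 0.013]
ft_force: [0.1, 0.1, 0.2]
grip_width: 0.0684
scene now 71.43919673215716 [53. 67.] [140. 138.]
scene now 71.43196583818646 [53. 67.] [140. 138.]
top now 69.714801175287 [52.5 66. ] [102.  95.]
top now 69.78671007556841 [52.5 66. ] [101.  93.]
```

Released, and the plate shift is unchanged. Lifting straight up and away.

```bash
P="python3 -m pendant"; $P '[0,0,-0.3,0,80,0,0,-0.7,0,80,0,0,-1,0,80,0,0,-1,0,80]'; $P '[0,0,-0.2,0,80,0.3,0,-0.2,0,80,0.8,0,-0.2,0,80,0.8,0,-0.2,0,80,0.8,0,-0.2,0,80]'; $P '[0,0,0,0,80,0,0,0,0,80,0,0,0,0,80]'; python3 pl.py | grep now
python3 - <<'E'
from h import *
from plant import imaging
o=[]
for n,(x0,y0,x1,y1) in(("scene",(190,190,330,280)),("top",(180,110,320,200))):
    c=imaging.read_camera(n);o.append(cv2.resize(c["pixels"][y0:y1,x0:x1,::-1],None,fx=2.8,fy=2.8,interpolation=cv2.INTER_CUBIC))
cv2.imwrite("pics/p6.png",np.hstack(o))
E
```

```text
time: 36.58
ee_pos: [0.5071, -0.0058, 0.2129]
tcp_rot: [-0.023, 0.738, 0.675, 0.015]
ft_force: [-0.1, -0.5, -0.5]
grip_width: 0.068
time: 37.2
ee_pos: [0.5137, 0.0727, 0.2356]
tcp_rot: [-0.024, 0.737, 0.675, 0.014]
ft_force: [-0.3, -0.1, -0.3]
grip_width: 0.0681
time: 37.58
ee_pos: [0.5137, 0.0721, 0.2355]
tcp_rot: [-0.024, 0.738, 0.675, 0.014]
ft_force: [0.9, -0.3, 0.2]
grip_width: 0.0684
scene now 71.43122189334828 [53. 67.] [141. 138.]
scene now 71.43233228451574 [53. 67.] [141. 138.]
top now 69.69849878107198 [52.5 65.5] [103.  96.]
top now 69.72156618605368 [52.5 66. ] [103.  95.]
```

View pics/p6.png

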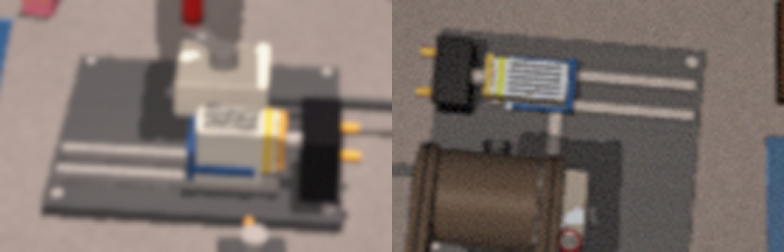

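The module sits against the blue wall at (575,85) and is pressed on the plate at (488,75). The sleeve stands free at (570,240) and the gripper is clear. Handing in.

```bash
python3 -c "
from plant import order
print(order.job_done())"
```

```text
the job is handed in; nothing more can be done
None
```

I docked the silver module and handed the job in at about 38 s on the robot's clock; no verdict was reported.

**What I did:** I set the module flat in the nest, about 7 mm forward of the rear wall, with its connector end towards the plate. I then gripped the red sleeve at 90 N and wound it in one continuous hold from about 0.62 to about 7.02 rad. The module slid back to the wall, then pressed on the plate, and I let go and moved clear.

**Last checks:**
- **Press force:** I estimate about 12 N; there was no direct reading of it. The top view shows the plate pushed in about 2.1 mm and the scene view about 2.0 mm, so 12 to 13 N. The sleeve force rose about 3.3 N over its running drag, which gives about 10 N.
- **After release:** The plate edge held its position to within 0.1 mm. The arm's force reading was near zero, and the last picture shows the sleeve free.

**What disagreed:**
- Before docking, the module's yellow band read about 3 mm sideways of my nest centre line. The contact height at placing and the pictures showed it seated on the floor between the rails.
- On the way to 12 N, the two views differed by up to about 2 N.
- The tool had tilted about 0.06 rad by the end of the winding, with no visible effect.
- I did not measure whether the other things on the bench had moved; the gripper was only taken near the module, the nest and the sleeve.

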